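# Show the label of a notched glass test plate

## Task

Two glass lacquer test plates stand on edge in wooden holders; take the one with the small corner notch, which marks its frosted label end. Lift it out gripping only its clear glass, with the fingers off the frosted end, and hold it over the light pad, at least 10 cm above the bench, with its long edges level and its label face turned up at a slant of about 45 degrees or flatter. Finish while still holding it there, and leave everything else as it stands.

Things in the scene. Friction and masses are not known exactly. Their poses are not given: they have to be found in the camera images.
- plate: Notched glass test plate, 110 mm long (x), 8 mm thick (y), 60 mm high (z), about 130 g, standing on a long edge in its holder, at any yaw. Origin: centre of its lower long edge. Frosted from x = +10 to +55 mm, clear glass from -55 to +10 mm. +y is the way the label faces. Fingers count as off the frosted end while the point midway between the (22 mm wide) pads is at x below -1 mm.
- plate_notch (a point): Middle of the notch: a square 12 x 12 mm cut out of the plate's upper corner at the frosted end (x +43 to +55 mm, z 48 to 60 mm). Seen facing the label, the notch is at the upper left.
- plate_label (a point): Centre of the paper label, 34 x 24 mm, on the frosted end on the plate's +y face. The other face has no label. (The dark red streak low on both faces of the clear glass is dry lacquer.)
- plate_mid (a point): Centre of the notched plate: 30 mm above its lower long edge, in the middle of length and thickness. Same axes as the plate.
- holder: Wooden holder of the notched plate, fixed to the bench: block 130 mm (x) by 44 mm (y), 26 mm high, with a slot along x, 11 mm wide and 114 mm long, whose floor is 10 mm above the bench. The plate stands 16 mm deep in it and its upper edge is 70 mm above the bench. Origin: centre of the underside. Pulls straight up out of the slot.
- blank: The other glass plate, of the same size but all clear, without notch, frosted end or label, standing in the other holder; origin at the centre of its lower long edge. Leave alone.
- spare_holder: The other wooden holder, like the first, fixed; origin at the centre of its underside.
- pad: Flat light pad fixed to the bench, aluminium with a white top, 140 mm (x) by 160 mm (y), 8 mm high. Origin: centre of its underside. Over the pad means the plate's centre is inside this outline seen from above.
- bowl: Black lacquered bowl standing upside down, 112 mm across, 62 mm high; origin at the centre of its underside. Leave alone.
- tin: Steel tin, 72 mm across, 90 mm high; origin at the centre of its underside. Leave alone.
- spatula: Spatula 160 mm long lying on the bench beside the bowl; origin on its underside. Leave alone.
There are look-alikes about, which are no part of the job. Leave any blue, pink or purple look-alike of the plate alone.

How it is judged:
By the outcome, as a careful person would: the job done as asked, in the order asked, and still so for the second after the job is handed in, while the arm keeps its last pose, push and grip.
It also fails if it takes over 38 s, if anything falls off the work surface, if the arm or the gripper's body presses on something with over 40 N, if the wrist force passes 120 N, or if a joint passes its speed limit or range.

## Robot

A 7-joint arm with a two-finger parallel gripper is mounted at the origin on the work surface. World frame = base frame: x ahead of the robot, y to its left, z up, the work surface at z = 0. Lengths are in m, angles in rad, forces in N, time in s.
With the tool pointing down it reaches from about 0.4 to 0.85 m from the base axis. Payload 4.5 kg.
Tool frame: the origin (TCP) lies on the centre line of the jaws, within the pads' length; the fingertips stand 17 mm ahead of it and the grasp point (between the pads) lies 2 mm behind it; z points along the fingers, y is the line along which they close (so a half turn about z gives the same grasp; the last joint's range is limited). The gripper opens to 85 mm and grips with 20 to 120 N. Pads are 22 mm wide; open, the fingers measure 114 mm over their backs; the gripper's body (76 mm by 85 mm) begins 54 mm behind the grasp point. The pads swing forward as they close: fully open they stand 13 mm farther back than shut.
Start: joints at [1.311, 0.689, -0.195, 1.565, 0.157, 0.902, -0.215], TCP at [0.181, -0.598, 0.248] pointing down, gripper open.
Joint ranges: [-3.01, 3.01], [-0.46, 2.08], [-1.47, 1.51], [0.13, 2.56], [-1, 4.14], [0.04, 2.09], [-2.66, 2.66]. Speed limits (rad/s): [2.57, 2.57, 3.14, 3.14, 3.14, 3.14, 3.14].

## Interface

Orientations are given as a rotation vector (axis times angle).
In Python, from bench import env, cams gives the robot as it stands.
- The arm moves only by the shell command python3 -m crank 'ROWS' [FORCE]. ROWS is JSON, a list of rows, each a list of 3 entries, a list of its own where there are three numbers: the shift along the tool's x, y, z in units of 600 mm (1.0 is 600 mm), then the turn about the tool's z in units of 180 degrees (1.0 is 180 degrees), then the closure, from 0 (fully open) to 1 (shut). A call has 1 to 20 rows; each row is the pose to reach, as a shift and turn from the pose commanded when the call began, along the tool's axes at that moment, turning the shorter way round; what a row does not reach only later rows make up. A row lasts 1/10 s, in which the tool goes at most 50 mm and 8.59 degrees, less where a joint would pass 70% of its speed; a pose out of reach is approached as far as the arm can. A call with a number of a shift or a turn outside -1 to 1 is refused whole. A call with a gripper value outside its range is refused whole. The fingers move at their own pace and stop on an object; FORCE is the grip in N (left out, the last holds). Time passes only in rows, so rows that repeat a pose let the fingers close. It gives the time, the measured TCP pose, the force, the opening and the grip force at its end, in the units of the state.
- env.get_state(): the state, without advancing time (a new reading comes with each control period).
- cams.get_image(name): name is "scene" or "side" or "wrist"; returns a dict with "color" (400x640x3 uint8, red, green, blue), "fx", "fy", "cx", "cy" (pixels), "D" ([k1, k2, p1, p2, k3] as OpenCV has them; the pictures are not rectified), "rvec" (rotation vector, rad) and "tvec" (3), from world to camera coordinates, as OpenCV has them. Camera axes: x right, y down, z forward; pixel columns grow to the right and rows downward; lengths in m; the calibration is good to about 2 mm. A picture is of the moment at which its call begins. There is no depth.
- env.finish_job(): hands the job in; it is judged then, once.
The state is a dict: "t": time; "joints": joint angles; "joint_velocities": joint speeds; "joint_torque": joint torques, N m; "position": TCP position; "ee_rot": TCP orientation; "contact_force": force on the tool from outside, world axes, zero at the start; "ft_torque": the same for the moment, N m; "width": finger opening in m; "grasp_force": force on a finger pad.
Only numpy, scipy, OpenCV 4.12 (cv2) and the standard library are available. Lean on these libraries where they do the work, as an engineer would, in place of code of your own. Each camera call takes 0.05 s, during which the arm holds its last target. There are 200 camera calls.

## Working session

There is one attempt and no reset: what is moved stays moved. The work goes in short steps, Python scripts to look and compute and a shell command to move; the robot and the scene stay as the last step left them, time stands still between calls to the robot, and variables do not carry over. Pictures are saved under pics/ and viewed, at most 10 in all, crops included, and the job is handed in when it is done.

```bash
ls; mkdir -p pics; python3 - <<'E'
from bench import env,cams
import cv2
s=env.get_state();print(s)
for n in("scene","side"):
    d=cams.get_image(n);cv2.imwrite(f"pics/{n}0.png",d["color"][:,:,::-1]);print(n,d["fx"],d["rvec"],d["tvec"],d["D"])
E
```

```text
pics
{'t': 0.0, 'joints': array([ 1.31081104,  0.69000775, -0.19454214,  1.56632897,  0.15730749,
        0.90248952, -0.21509228]), 'joint_velocities': array([ 0.00153091,  0.00170723,  0.00014722,  0.00076833, -0.00027029,
        0.00131028,  0.00055177]), 'joint_torque': array([ 1.06533491e-04, -5.39608598e+01, -1.26644656e+00, -1.58543694e+01,
        9.10505885e-03,  9.52761591e-03,  2.51462177e-05]), 'position': array([ 0.18077705, -0.597649  ,  0.24747391]), 'ee_rot': array([-3.10595370e+00, -4.59736960e-01,  6.03882605e-04]), 'contact_force': array([-0.33461957,  0.13475366, -0.78935254]), 'ft_torque': array([ 0.00383083, -0.03355382,  0.01822162]), 'grasp_force': 0.0, 'width': 0.08567057032331132}
scene 418.82750307242367 [ 2.33315675  0.59133877 -0.21976062] [-0.46655668 -0.20545337  1.26408706] [-0.02363259  0.          0.          0.          0.        ]
side 451.2322629559404 [ 0.65742662 -2.50593557  1.28730391] [0.44921741 0.22921354 0.81415867] [-0.03023685  0.          0.          0.          0.        ]
```

View pics/scene0.png

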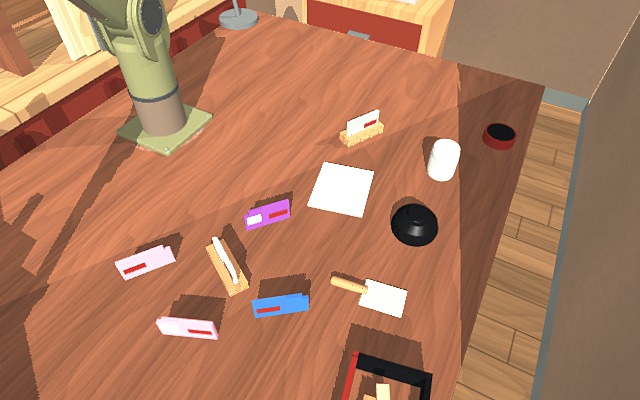

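View pics/side0.png

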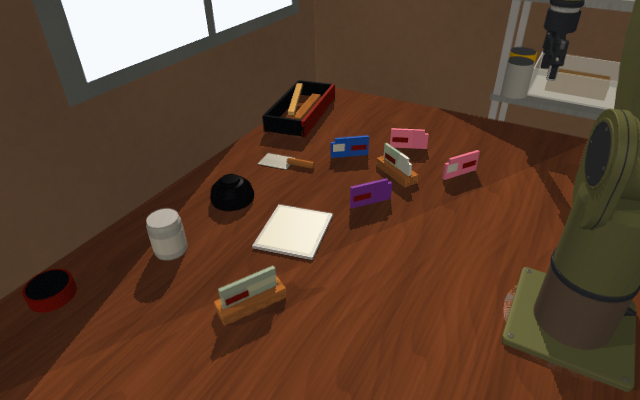

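The scene view shows two wooden holders with plates, at (227,265) and (362,130). The pad is at (341,189), and the coloured look-alikes stand around the first holder. Next I enlarge both holders.

```bash
cat > h.py <<'E'
import numpy as np,cv2
from scipy.spatial.transform import Rotation as R
def K(d): return np.array([[d["fx"],0,d["cx"]],[0,d["fy"],d["cy"]],[0,0,1.]])
def ray(d,p):
    u=cv2.undistortPoints(np.array(p,float).reshape(-1,1,2),K(d),np.array(d["D"]))[:,0]
    M=cv2.Rodrigues(np.array(d["rvec"]))[0]
    return -M.T@np.array(d["tvec"]), np.c_[u,np.ones(len(u))]@M
def plane(d,p,z):
    c,v=ray(d,p); return c+v*((z-c[2])/v[:,2:])
def proj(d,X): return cv2.projectPoints(np.array(X,float).reshape(-1,3),np.array(d["rvec"]),np.array(d["tvec"]),K(d),np.array(d["D"]))[0][:,0]
E
python3 - <<'E'
from bench import env,cams
import cv2,numpy as np
from h import *
d=cams.get_image("scene");e=cams.get_image("side")
def crop(d,x,y,w=80,h=60): return cv2.resize(d["color"][y:y+h,x:x+w,::-1],(400,300),interpolation=cv2.INTER_CUBIC)
im=np.vstack([np.hstack([crop(d,187,235),crop(d,322,100)]),np.hstack([crop(e,360,135),crop(e,210,262)])])
cv2.imwrite("pics/crops.png",im)
for n,z in (((227,285),0.026),((341,189),.008),((362,135),.026),((414,226),0.03)): print(plane(d,[n],z))
E
```

```text
[[ 0.50662797 -0.36286945  0.026     ]]
[[0.58597989 0.01255459 0.008     ]]
[[0.55126973 0.21744551 0.026     ]]
[[ 0.79562673 -0.03122477  0.03      ]]
```

View pics/crops.png

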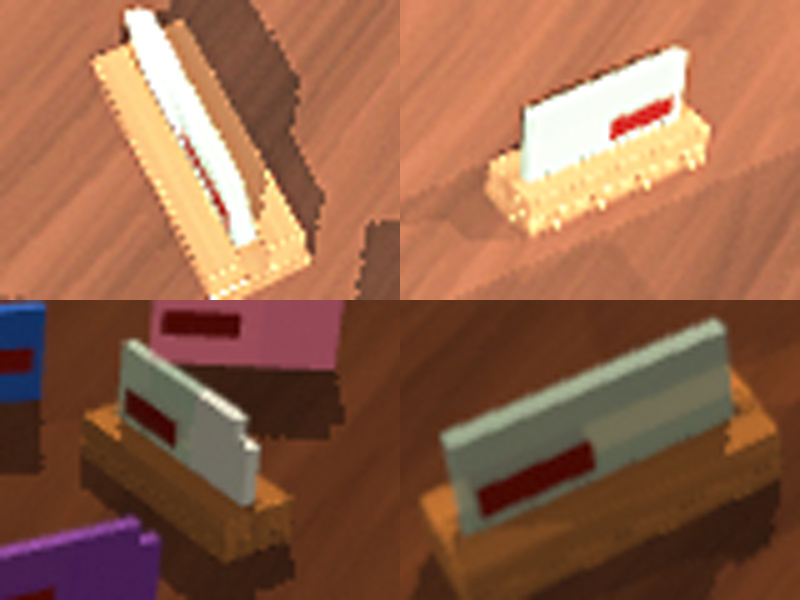

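The lower-left plate in the crops (scene (227,265), side (397,160)) has the notch. It shows its unlabelled face to the side camera, because the notch is at upper right. The other plate is the blank. The moves only turn the tool about the vertical, so my plan has four steps:
1. Lift the plate out.
2. Stand it on the pad.
3. Let it lean back and lie label-up between the fingers.
4. Regrip it by its long edges and raise it flat.

```bash
python3 - <<'E'
from bench import env,cams
from h import *
np.set_printoptions(precision=4,suppress=True)
d=cams.get_image("scene");e=cams.get_image("side")
print("sidecam",ray(e,[[1,1]])[0])
print("side top clear end, notch step @.07",plane(e,[(385,143.2),(409,157.4)],.07), plane(e,[(411.5,164)],.058))
print("scene holder top corners",plane(d,[(187+93/5,235+65/5),(187+213/5,235+297/5),(187+310/5,235+262/5),(187+182/5,235+22/5)],.026))
print("scene plate top ends@.07",plane(d,[(187+135/5,235+12/5),(187+262/5,235+200/5)],.07))
hsv=cv2.cvtColor(d["color"],cv2.COLOR_RGB2HSV)
m=((hsv[...,1]<40)&(hsv[...,2]>200)).astype(np.uint8);l=cv2.connectedComponents(m)[1]
m=(l==l[189,341]).astype(np.uint8)
c=max(cv2.findContours(m,0,2)[0],key=cv2.contourArea)
q=cv2.approxPolyDP(c,8,True)[:,0];P=plane(d,q,.008);print(q,P,P.mean(0))
s=env.get_state();print(R.from_rotvec(s["ee_rot"]).as_matrix())
E
```

```text
sidecam [0.1178 0.6793 0.6648]
side top clear end, notch step @.07 [[ 0.5186 -0.3458  0.07  ]
 [ 0.4337 -0.305   0.07  ]] [[ 0.4223 -0.2962  0.058 ]]
scene holder top corners [[ 0.4085 -0.3101  0.026 ]
 [ 0.5244 -0.378   0.026 ]
 [ 0.5499 -0.3456  0.026 ]
 [ 0.4288 -0.2719  0.026 ]]
scene plate top ends@.07 [[ 0.4339 -0.3002  0.07  ]
 [ 0.5362 -0.3504  0.07  ]]
[[324 162]
 [308 205]
 [361 217]
 [373 171]] [[ 0.4999  0.0817  0.008 ]
 [ 0.5382 -0.0762  0.008 ]
 [ 0.6701 -0.0481  0.008 ]
 [ 0.6321  0.1139  0.008 ]] [0.5851 0.0178 0.008 ]
[[ 0.9571  0.2897 -0.0002]
 [ 0.2897 -0.9571  0.0005]
 [-0.     -0.0006 -1.    ]]
```

```bash
python3 -m crank '[[[0.627,-0.265,0],0.263,0.5],[[0.627,-0.265,0],0.263,0.5],[[0.627,-0.265,0],0.263,0.5],[[0.627,-0.265,0],0.263,0.5],[[0.627,-0.265,0],0.263,0.5],[[0.627,-0.265,0],0.263,0.5],[[0.627,-0.265,0],0.263,0.5],[[0.627,-0.265,0],0.263,0.5],[[0.627,-0.265,0],0.263,0.5],[[0.627,-0.265,0],0.263,0.5],[[0.627,-0.265,0],0.263,0.5],[[0.627,-0.265,0],0.263,0.5]]'; python3 - <<'E'
from bench import env,cams
from h import *
d=cams.get_image("wrist");cv2.imwrite("pics/w1.png",d["color"][:,:,::-1])
np.set_printoptions(precision=4,suppress=True)
s=env.get_state();print(s["joints"],s["width"],R.from_rotvec(s["ee_rot"]).as_matrix())
u=np.array([-.862,.508,0]);c=np.array([.478,-.3264,0])
print(proj(d,[c+u*.055+[0,0,.058],c-u*.055+[0,0,.07]]))
E
```

```text
t: 1.5
position: [0.493, -0.3393, 0.2484]
ee_rot: [3.028, -0.832, -0.001]
contact_force: [-0.3, -0.4, 0.4]
width: 0.0426
grasp_force: 0.0
[ 0.4694  0.6522  0.0962  1.6579 -0.0769  0.8355 -1.5094] 0.04257909745619221 [[ 0.8597 -0.5109 -0.0009]
 [-0.5109 -0.8597 -0.001 ]
 [-0.0003  0.0014 -1.    ]]
[[312.0776 243.3342]
 [310.936  140.1869]]
```

View pics/w1.png

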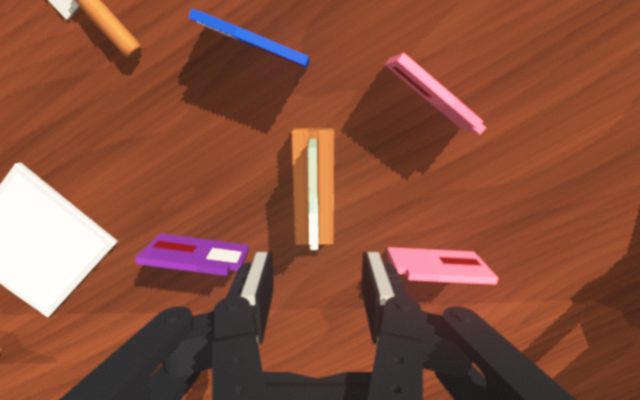

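The wrist view shows the notched plate in its holder, top edge from (313,138) to (314,248). The frosted end is at the bottom of the picture, and the plate lines up with the jaws. The neighbouring look-alikes are clear of the grasp area.

```bash
python3 - <<'E'
from bench import env,cams
from h import *
np.set_printoptions(precision=4,suppress=True)
d=cams.get_image("wrist");h=cv2.cvtColor(d["color"],cv2.COLOR_RGB2HSV)
m=(h[...,1]<70)&(h[...,2]>130);m[:, :285]=0;m[:,340:]=0;m[:120]=0;m[255:]=0
ys,xs=np.nonzero(m);print(ys.min(),ys.max(),xs.mean())
for y in (145,175,205): print(y,xs[ys==y].min(),xs[ys==y].max())
a=plane(d,[(np.median(xs[ys<150]),ys.min())],.07)[0];b=plane(d,[(np.median(xs[(ys>185)&(ys<210)]),197)],.07)[0]
t=plane(d,[(np.median(xs[ys>235]),ys.max())],.058)[0]
print(a,b,t,np.degrees(np.arctan2(*(b-a)[1::-1])),np.linalg.norm(t-a))
s=env.get_state();M=R.from_rotvec(s["ee_rot"]).as_matrix();x=(b-a)/np.linalg.norm(b-a)
g=a+x*.035; print("grip",g,"tool shift",M.T@(g-s["position"])/.6)
E
```

```text
140 249 312.8084449021627
145 309 316
175 309 316
205 309 317
[ 0.5253 -0.3551  0.07  ] [ 0.4778 -0.3277  0.07  ] [ 0.4241 -0.2966  0.058 ] 150.03383919199499 0.11750615568712369
grip [ 0.495  -0.3376  0.07  ] tool shift [ 0.0011 -0.0034  0.2974]
```

```bash
python3 -m crank '[[[0.001,-0.003,0.15],-0.004,0.5],[[0.001,-0.003,0.2],-0.004,0.5],[[0.001,-0.003,0.26],-0.004,0.5],[[0.001,-0.003,0.30],-0.004,0.5],[[0.001,-0.003,0.33],-0.004,0.5],[[0.001,-0.003,0.33],-0.004,0.5],[[0.001,-0.003,0.33],-0.004,0.5],[[0.001,-0.003,0.33],-0.004,0.7],[[0.001,-0.003,0.33],-0.004,0.85],[[0.001,-0.003,0.33],-0.004,1],[[0.001,-0.003,0.33],-0.004,1],[[0.001,-0.003,0.33],-0.004,1],[[0.001,-0.003,0.33],-0.004,1],[[0.001,-0.003,0.33],-0.004,1],[[0.001,-0.003,0.33],-0.004,1]]' 60
```

```text
t: 3.1
position: [0.4973, -0.3365, 0.0518]
ee_rot: [3.035, -0.807, 0.004]
contact_force: [-0.0, -0.2, 7.4]
width: 0.0076
grasp_force: 59.2
```

```bash
python3 -m crank '[[[0,0,-0.02],0,1],[[0,0,-0.05],0,1],[[0,0,-0.1],0,1],[[0,0,-0.17],0,1],[[0,0,-0.25],0,1],[[0,0,-0.25],0,1],[[0,0,-0.25],0,1],[[0,0,-0.25],0,1]]'; python3 - <<'E'
from bench import env,cams
from h import *
np.set_printoptions(precision=4,suppress=True)
a=cams.get_image("side");b=cams.get_image("wrist")
cv2.imwrite("pics/l1.png",np.vstack([cv2.resize(a["color"][40:240,300:560,::-1],(400,300)),cv2.resize(b["color"][:,80:560,::-1],(400,300))]))
s=env.get_state();M=R.from_rotvec(s["ee_rot"]).as_matrix();print(M,s["joints"])
c=np.array([.585,.0178,.2]);e=np.array([.1338,.030,0]);print("pad long-x dir",np.degrees(np.arctan2(.6701-.5382,1e-9)),"shift",M.T@(c-s["position"])/.6)
E
```

```text
t: 3.9
position: [0.4956, -0.3351, 0.1995]
ee_rot: [-3.035, 0.807, 0.003]
contact_force: [-1.0, -0.5, -1.9]
width: 0.0075
grasp_force: 58.4
[[ 0.868  -0.4966 -0.0028]
 [-0.4966 -0.868   0.0017]
 [-0.0033 -0.0001 -1.    ]] [ 0.4707  0.7155  0.0823  1.705  -0.0812  0.7276 -1.4968]
pad long-x dir 89.99999956561199 shift [-0.1627 -0.5846 -0.0013]
```

View pics/l1.png

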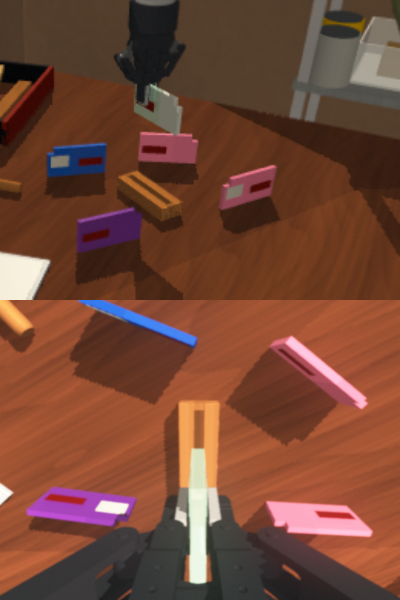

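The plate is out of the slot, held level at its clear end (top edge at about (155,95) in the upper crop), and the slot is empty. Nothing else has moved. Next I carry it over the pad.

```bash
python3 -m crank '[[[-0.113,-0.584,0],-0.239,1],[[-0.113,-0.584,0],-0.239,1],[[-0.113,-0.584,0],-0.239,1],[[-0.113,-0.584,0],-0.239,1],[[-0.113,-0.584,0],-0.239,1],[[-0.113,-0.584,0],-0.239,1],[[-0.113,-0.584,0],-0.239,1],[[-0.113,-0.584,0],-0.239,1],[[-0.113,-0.584,0],-0.239,1],[[-0.113,-0.584,0],-0.239,1],[[-0.113,-0.584,0.1],-0.239,1],[[-0.113,-0.584,0.18],-0.239,1],[[-0.113,-0.584,0.225],-0.239,1],[[-0.113,-0.584,0.225],-0.239,1],[[-0.113,-0.584,0.225],-0.239,1],[[-0.113,-0.584,0.225],-0.239,1]]'; python3 - <<'E'
from bench import env,cams
from h import *
np.set_printoptions(precision=4,suppress=True)
a=cams.get_image("side");b=cams.get_image("scene")
cv2.imwrite("pics/p1.png",np.vstack([cv2.resize(a["color"][100:300,200:420,::-1],(440,300)),cv2.resize(b["color"][110:250,260:460,::-1],(440,300))]))
s=env.get_state();M=R.from_rotvec(s["ee_rot"]).as_matrix();print(M,s["joints"])
E
```

```text
t: 5.6
position: [0.6134, 0.0008, 0.0675]
ee_rot: [3.12, 0.359, 0.006]
contact_force: [0.0, -0.1, -1.3]
width: 0.0073
grasp_force: 58.7
[[ 0.9736  0.2282  0.0044]
 [ 0.2282 -0.9736 -0.0001]
 [ 0.0042  0.0011 -1.    ]] [-0.0471  0.9187 -0.0549  1.7306  0.0937  0.4905 -1.5035]
```

View pics/p1.png

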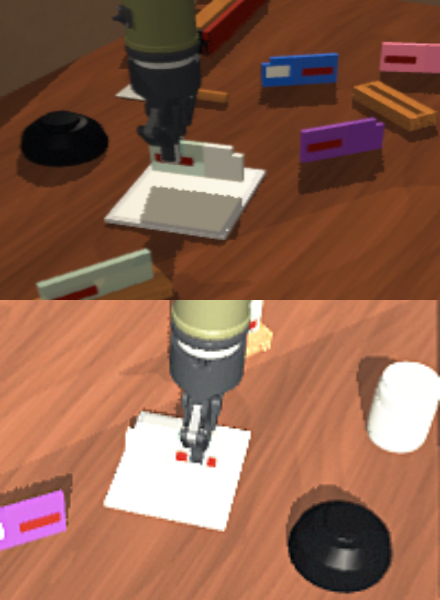

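The plate hangs over the pad, notch end toward the robot, with its back face to the side camera. It will lie down toward +y. Now I lower it to touch.

```bash
python3 -m crank '[[[0,0,0.012],0,1],[[0,0,0.022],0,1],[[0,0,0.026],0,1],[[0,0,0.028],0,1],[[0,0,0.029],0,1],[[0,0,0.029],0,1],[[0,0,0.029],0,1]]'
```

```text
t: 6.4
position: [0.6113, 0.002, 0.0498]
ee_rot: [3.12, 0.362, -0.001]
contact_force: [-5.2, 0.7, 16.3]
width: 0.0074
grasp_force: 61.7
```

```bash
python3 -m crank '[[[0,0,-0.002],0,0.9],[[0,0,-0.002],0,0.85],[[0,0,-0.002],0,0.77],[[0,0,-0.002],0,0.77],[[0,0,-0.002],0,0.77],[[0,0,-0.01],0,0.77],[[0,0,-0.018],0,0.77],[[0,0,-0.018],0,0.77],[[0,0,-0.018],0,0.77]]'; python3 - <<'E'
from bench import env,cams
from h import *
a=cams.get_image("side");b=cams.get_image("wrist")
cv2.imwrite("pics/q1.png",np.vstack([cv2.resize(a["color"][140:240,240:340,::-1],(300,300)),cv2.resize(b["color"][200:,220:420,::-1],(300,300))]))
E
```

```text
t: 7.3
position: [0.6119, 0.002, 0.059]
ee_rot: [3.121, 0.362, 0.001]
contact_force: [0.4, -0.4, 0.1]
width: 0.0196
grasp_force: 0.0
```

View pics/q1.png

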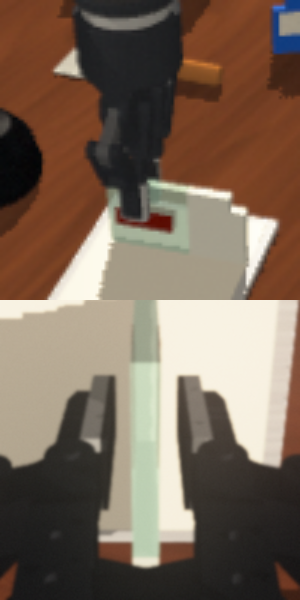

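The plate stands free on the pad between the slightly opened fingers: the wrist view shows it centred, with clearance on both sides. Next I push its top gently toward +y.

```bash
python3 -m crank '[[[0,-0.006,0],0,0.77],[[0,-0.01,0],0,0.77],[[0,-0.012,0],0,0.77],[[0,-0.015,0],0,0.77],[[0,-0.018,0],0,0.77],[[0,-0.021,0],0,0.77],[[0,-0.024,0],0,0.77],[[0,-0.024,0],0,0.77],[[0,-0.024,0],0,0.77],[[0,-0.024,0],0,0.77]]'; python3 - <<'E'
from bench import env,cams
from h import *
a=cams.get_image("side");b=cams.get_image("wrist")
cv2.imwrite("pics/q2.png",np.vstack([cv2.resize(a["color"][140:240,240:340,::-1],(300,300)),cv2.resize(b["color"][200:,220:420,::-1],(300,300))]))
E
```

```text
t: 8.4
position: [0.6085, 0.0158, 0.0587]
ee_rot: [3.12, 0.362, 0.0]
contact_force: [-0.4, 0.4, 1.0]
width: 0.0197
grasp_force: 0.1
```

View pics/q2.png

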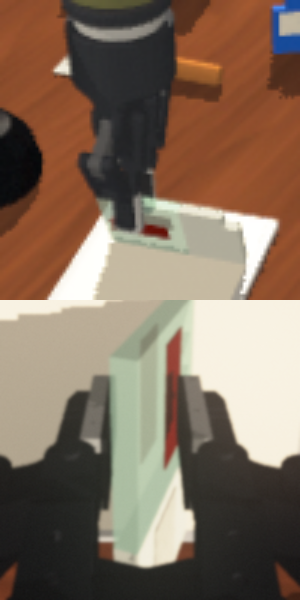

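The plate now leans back against the +y finger with its front face up; the streak is in view at (172,400) in the lower crop. Next I open slowly while lowering, so that it slides down to lie flat between the fingers.

```bash
python3 -m crank '[[[0,0,0],0,0.72],[[0,0,0],0,0.66],[[0,0,0],0,0.6],[[0,0,0.005],0,0.55],[[0,0,0.01],0,0.5],[[0,0,0.017],0,0.47],[[0,0,0.022],0,0.42],[[0,0,0.03],0,0.38],[[0,0,0.036],0,0.34],[[0,0,0.042],0,0.3],[[0,0,0.046],0,0.24],[[0,0,0.05],0,0.18],[[0,0,0.054],0,0.12],[[0,0,0.057],0,0.06],[[0,0,0.059],0,0],[[0,-0.004,0.059],0,0],[[0,-0.008,0.059],0,0],[[0,-0.012,0.059],0,0],[[0,-0.016,0.059],0,0],[[0,-0.016,0.059],0,0]]'; python3 - <<'E'
from bench import env,cams
from h import *
a=cams.get_image("side");b=cams.get_image("wrist")
cv2.imwrite("pics/q3.png",np.vstack([cv2.resize(a["color"][140:260,220:340,::-1],(300,300)),cv2.resize(b["color"][100:,120:520,::-1],(400,300))[:,50:350]]))
E
```

```text
t: 10.5
position: [0.6061, 0.0261, 0.0233]
ee_rot: [-3.12, -0.363, -0.0]
contact_force: [-0.4, -0.9, 0.0]
width: 0.0853
grasp_force: 0.0
```

View pics/q3.png

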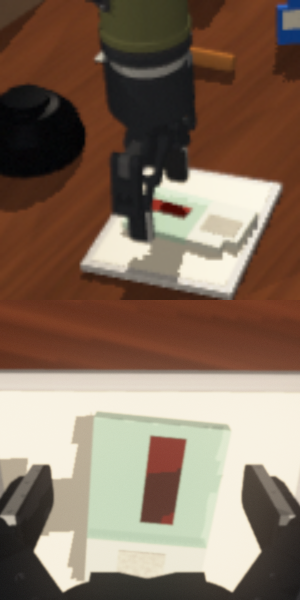

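The plate lies flat on the pad, label up. In the wrist crop its clear part runs from (97,415) to (206,545), yawed by about 6°, between the open fingers. I work out the correction from these corners.

```bash
python3 - <<'E'
from bench import env,cams
from h import *
np.set_printoptions(precision=4,suppress=True)
d=cams.get_image("wrist");s=env.get_state();M=R.from_rotvec(s["ee_rot"]).as_matrix()
px=np.array([(97,418),(229,431),(206,547),(90,540)],float);px[:,0]+=170;px[:,1]-=200
P=plane(d,px,.016);T=(P-s["position"])@M;print(P);print("tool mm",T*1e3)
print(np.linalg.norm(np.diff(P,axis=0),axis=1))
ax=((T[0]-T[3])+(T[1]-T[2]))/2;ay=T[1]-T[0];print("yaw deg",np.degrees([np.arctan2(ax[1],ax[0]),np.arctan2(-ay[0],ay[1])]))
E
```

```text
[[ 0.6289  0.0515  0.016 ]
 [ 0.6361 -0.0059  0.016 ]
 [ 0.5725 -0.0145  0.016 ]
 [ 0.5634  0.043   0.016 ]]
tool mm [[ 28.0274 -20.3458   7.3126]
 [ 21.9144  37.1993   7.324 ]
 [-41.9484  30.9582   7.319 ]
 [-37.589  -27.1034   7.3074]]
[0.0579 0.0642 0.0582]
yaw deg [5.7329 6.0638]
```

```bash
python3 -m crank '[[[-0.015,0.003,0],0.015,0],[[-0.03,0.007,0],0.033,0],[[-0.03,0.007,0],0.033,0],[[-0.03,0.007,0],0.033,0.1],[[-0.03,0.007,0],0.033,0.2],[[-0.03,0.007,0],0.033,0.2],[[-0.03,0.007,0.004],0.033,0.2],[[-0.03,0.007,0.006],0.033,0.2],[[-0.03,0.007,0.006],0.033,0.2],[[-0.03,0.007,0.006],0.033,0.2]]'; python3 - <<'E'
from bench import env,cams
from h import *
b=cams.get_image("wrist");a=cams.get_image("side")
cv2.imwrite("pics/q4.png",np.hstack([cv2.resize(a["color"][140:260,220:340,::-1],(400,400)),b["color"][100:400,120:520,::-1][:, :].copy() if 0 else cv2.resize(b["color"][200:400,220:420,::-1],(400,400))]))
h=cv2.cvtColor(b["color"],cv2.COLOR_RGB2HSV)
print(env.get_state()["joints"])
E
```

```text
t: 11.65
position: [0.5896, 0.0171, 0.0196]
ee_rot: [3.135, 0.2, -0.0]
contact_force: [-0.2, 0.6, 0.2]
width: 0.0685
grasp_force: 0.0
[-0.09533263  0.98181251 -0.02067504  1.80476114  0.0495808   0.35542167
 -1.59683544]
```

```bash
python3 -m crank '[[[0,0,0.001],0,0.2],[[0,0,0.002],0,0.2],[[0,0,0.003],0,0.2],[[0,0,0.003],0,0.2]]'; python3 -m crank '[[[0,0,0],0,0.3],[[0,0,0],0,0.4],[[0,0,0],0,0.5],[[0,0,0],0,0.6],[[0,0,0],0,0.8],[[0,0,0],0,1],[[0,0,0],0,1]]' 60
```

```text
t: 12.15
position: [0.5897, 0.0171, 0.0179]
ee_rot: [3.135, 0.2, 0.0]
contact_force: [-0.7, -0.0, 1.5]
width: 0.0686
grasp_force: 0.4
t: 12.85
position: [0.5908, 0.0171, 0.0205]
ee_rot: [3.135, 0.2, 0.005]
contact_force: [-2.7, 0.4, 20.5]
width: 0.0583
grasp_force: 63.8
```

```bash
python3 -m crank '[[[0,0,-0.006],0,1],[[0,0,-0.015],0,1],[[0,0,-0.04],0,1],[[0,0,-0.08],0,1],[[0,0,-0.14],0,1],[[0,0,-0.2],0,1],[[0,0,-0.25],0,1],[[0,0,-0.27],0,1],[[0,0,-0.27],0,1],[[0,0,-0.27],0,1],[[0,0,-0.27],0,1],[[0,0,-0.27],0,1]]'; python3 - <<'E'
from bench import env,cams
from h import *
b=cams.get_image("wrist");a=cams.get_image("side")
cv2.imwrite("pics/q5.png",np.hstack([cv2.resize(a["color"][70:270,200:400,::-1],(400,400)),cv2.resize(b["color"][100:400,170:470,::-1],(400,400))]))
s=env.get_state();M=R.from_rotvec(s["ee_rot"]).as_matrix()
print(M.round(3),(s["position"]-M[:,0]*.012).round(3))
E
```

```text
t: 14.05
position: [0.5887, 0.017, 0.1783]
ee_rot: [3.135, 0.2, -0.005]
contact_force: [-0.6, -0.9, -2.2]
width: 0.0578
grasp_force: 64.4
[[ 0.992  0.127 -0.002]
 [ 0.127 -0.992 -0.   ]
 [-0.002 -0.    -1.   ]] [0.577 0.016 0.179]
```

View pics/q5.png

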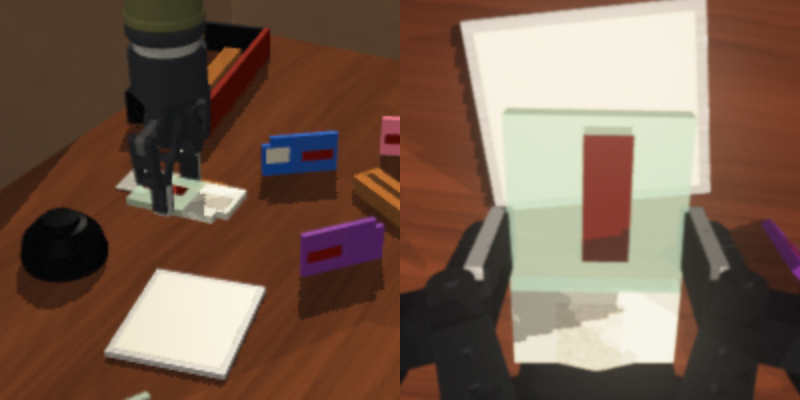

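The plate is held flat with the label up, well above the pad. The boundary of the frosted part is at crop row 290 and the far edge at row 110. I check grip offset and level from these corners.

```bash
python3 - <<'E'
from bench import env,cams
from h import *
np.set_printoptions(precision=4,suppress=True)
d=cams.get_image("wrist");s=env.get_state();M=R.from_rotvec(s["ee_rot"]).as_matrix()
px=np.array([(104,113),(295,115),(283,291),(110,290)],float)*.75+[170,100]
c,v=ray(d,px)
for z in (.165,.168,.172):
    P=plane(d,px,z);T=(P-s["position"])@M*1e3;print(z,T[:,:2].round(1).tolist(),np.linalg.norm(T[0]-T[1]),np.linalg.norm(T[2]-T[3]))
# 3D from known 60 mm widths: slope
v=v@M; o=M.T@(c-s["position"])
f=lambda i,j:(lambda k:((o+k*v[i])+(o+k*v[j]))/2*1e3)(.06/np.linalg.norm(v[i]-v[j]))
a,b=f(0,1),f(3,2);print(a,b,"slope",np.degrees(np.arctan2(b[2]-a[2],a[0]-b[0])))
E
```

```text
0.165 [[41.0, -28.7], [40.4, 34.0], [-29.7, 34.7], [-29.3, -31.3]] 62.71944787250672 65.93019426964389
0.168 [[41.9, -28.1], [41.3, 33.3], [-27.3, 33.9], [-26.9, -30.6]] 61.37502956411515 64.51695223294581
0.172 [[43.1, -27.2], [42.5, 32.4], [-24.0, 33.0], [-23.6, -29.6]] 59.582471819593074 62.63262951734834
[42.5445  2.5509  7.9182] [-19.3673   1.6556   1.4846] slope -5.932596186332394
```

```bash
python3 - <<'E'
from bench import env,cams
from h import *
np.set_printoptions(precision=4,suppress=True)
d=cams.get_image("side");s=env.get_state();M=R.from_rotvec(s["ee_rot"]).as_matrix()
for sl in (-6,-3,0,3,6):
    t=np.radians(sl)
    X=[s["position"]+M@np.array([x*np.cos(t)/1e3,y/1e3,(z+ x*np.sin(t)*-1)/1e3]) for z in (2,10) for x,y in ((42.3,-27.7),(-67.7,-27.7),(-67.7,32.3))]
    print(sl,proj(d,X).round(1).tolist())
g=d["color"].astype(int); m=(((g[...,1]>g[...,0]-15)&(g.max(2)>110))*255).astype(np.uint8)
m[:150]=0;m[190:]=0;m[:,:255]=0;m[:,330:]=0
c=max(cv2.findContours(m,0,2)[0],key=cv2.contourArea);print(cv2.approxPolyDP(c,1.5,True)[:,0].tolist())
E
```

```text
-6 [[263.7, 168.1], [311.8, 173.6], [323.3, 159.2], [264.1, 171.4], [311.9, 177.0], [323.4, 162.5]]
-3 [[263.6, 167.2], [311.9, 175.2], [323.4, 160.7], [263.9, 170.5], [312.1, 178.5], [323.5, 164.0]]
0 [[263.5, 166.3], [312.0, 176.7], [323.5, 162.2], [263.8, 169.6], [312.2, 180.0], [323.6, 165.5]]
3 [[263.4, 165.4], [312.0, 178.1], [323.5, 163.6], [263.7, 168.7], [312.2, 181.5], [323.5, 166.9]]
6 [[263.4, 164.5], [312.0, 179.6], [323.4, 165.1], [263.7, 167.8], [312.1, 182.9], [323.5, 168.3]]
[[286, 156], [286, 161], [294, 164], [290, 168], [287, 167], [287, 176], [305, 180], [308, 177], [313, 178], [322, 168], [322, 165], [295, 160]]
```

```bash
python3 - <<'E'
from bench import env
s=env.get_state();print(s["t"],s["width"],s["grasp_force"],s["position"]);print(env.finish_job())
E
```

```text
14.25 0.05799872266189741 64.40454483032227 [0.58940174 0.01709109 0.17927169]
the job is handed in; nothing more can be done
None
```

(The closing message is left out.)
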